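# Clamp a deep-well block with the lever bolt

### The arm

A 6-joint arm with a two-finger parallel gripper is mounted at the origin on the work surface. World frame = base frame: x ahead of the robot, y to its left, z up, the work surface at z = 0. Lengths are in m, angles in degrees, forces in N, time in s.
With the tool pointing down it reaches from about 0.3 to 0.75 m from the base axis. Payload 8.5 kg.
Tool frame: the origin (TCP) lies at the very end of the fingers, on their centre line; the grasp point (between the pads) lies 19 mm behind it (env.grasp_offset is the distance from the TCP to the grasp point, in m); y points along the fingers, z is the direction in which the jaws open and shut, and the axes are right-handed (so a half turn about y gives the same grasp; the last joint's range is limited). The gripper opens to 85 mm and grips with 20 to 120 N. Pads are 22 mm wide; open, the fingers measure 114 mm over their backs; the gripper's body (76 mm by 85 mm) begins 54 mm behind the grasp point. The pads swing forward as they close: fully open they stand 13 mm farther back than shut.
Start: joints at [-75.533, 21.807, 74.336, -0, 83.858, -12.336], TCP at [0.248, -0.491, 0.231] pointing down, gripper open.
Joint ranges: [-178.18, 178.18], [-50.72, 133.34], [12.68, 142.11], [-81.47, 261.47], [9.98, 163.14], [-165.26, 165.26]. Speed limits (degrees/s): [136.94, 136.94, 180, 180, 180, 180].

### API

Orientations are given as a 3x3 rotation matrix whose columns are the frame's x, y, z axes.
In Python, from rig import env gives the robot as it stands. The module is installed in compiled form; this text tells all that it offers.
- The arm moves only by the shell command python3 -m pendant 'ROWS' [FORCE]. ROWS is JSON, a list of rows, each a list of 3 entries, a list of its own where there are three numbers: the shift along the world's x, y, z as a fraction of full scale, then the turn about the world's z as a fraction of full scale, then the opening, from 0 (shut) to 1 (fully open). A call has 1 to 12 rows; each row shifts and turns the commanded pose from where the row before left it; what a row does not reach is not made up. Full scale, the value 1, is 30 mm for a shift and 5 degrees for a turn. A row lasts 1/12 s, in which the tool goes at most 41.7 mm and 7.16 degrees, less where a joint would pass 70% of its speed; a pose out of reach is approached as far as the arm can. A call with a number of a shift or a turn outside -1 to 1 is refused whole. A call with a gripper value outside its range is refused whole. The fingers move at their own pace and stop on an object; FORCE is the grip in N (left out, the last holds). Time passes only in rows, so rows that do not move let the fingers close. It gives the time, the measured TCP pose, the force and the opening at its end, in the units of the state.
- env.observe(): the state, without advancing time (a new reading comes with each control period).
- env.get_image(name): name is "side" or "top"; returns (picture, depth): 420x560x3 uint8, red, green, blue; 420x560 float32, m along the optical axis (not along the pixel's ray), 0 where there is no reading.
- env.camera_model(name): a dict with "camera_matrix" (3x3 intrinsics, pixels), "dist_coeffs" ([k1, k2, p1, p2, k3] as OpenCV has them; the pictures are not rectified), "R" (3x3) and "t" (3): a world point X has camera coordinates R X + t. Camera axes: x right, y down, z forward; pixel columns grow to the right and rows downward; lengths in m; the calibration is good to about 2 mm. A picture is of the moment at which its call begins. camera_model takes no time and is no camera call.
- env.close_job(): hands the job in, once; it reports no verdict.
The state is a dict: "time_s": time; "q": joint angles; "qvel": joint speeds; "joint_efforts": joint torques, N m; "position": TCP position; "tool_rot": TCP orientation; "ft_force": force on the tool from outside, world axes, zero at the start; "wrist_torque": the same for the moment, N m; "grip_width": finger opening in m.
Only numpy, scipy, OpenCV 4.12 (cv2) and the standard library are available. Lean on these libraries where they do the work, as an engineer would, in place of code of your own. Each camera call takes 0.05 s, during which the arm holds its last target.

### The job

Clamp the lidded deep-well block in its bench stand: screw the lever bolt down, clockwise, by its upright lever until its foot presses snugly on the block's lid (firm, but without crushing it), then fold the lever fully down flat and let go. Leave the block in its nest and the things around the stand where they are.

Things in the scene. Friction and masses are not known exactly. Their poses are not given: they have to be found in the camera images.
- stand: Fixed aluminium base plate, 150 x 220 x 16 mm, flat on the bench, yaw up to 0.5 rad either way, with four 10 mm high grey lips on top that hold the block. Origin: centre of its underside; x along its short side, y along its long side, z up.
- bridge: Fixed aluminium bar, 36 x 210 x 16 mm, along the stand's y across the middle of the block on two 18 mm steel posts, its top 108 mm above the bench; it carries the lever bolt at its middle. Origin and axes as the stand's (below the bolt's axis). The bolt's round-nosed sprung foot, 24 mm wide, hangs under the bar over the middle of the lid.
- block: Loose white lidded deep-well block, 85 x 127 x 44 mm (x, y, z), 0.28 to 0.56 kg, in the stand's nest with 1.5 mm play, its lid's top 60 mm above the bench. Origin: centre of its underside. The foot must end up pressing on the lid with 40 to 86 N: 28 to 70 N before the fold, which adds about 13 N by its cam. Above 100 N the lid is crushed.
- lever_pivot (a point): Pivot of the bolt's lever, on the bolt's vertical axis, about 138 mm above the bench at the start. The lever, a dark steel blade, is 10 mm thick along this frame's y (the pivot pin), 18 mm wide along x and reaches 65 mm along z; the frame moves with it. Folding tips it over towards this frame's +x. The 30 mm wide head below has cheeks reaching 7 mm above the pivot.
- lever_end (a point): Middle of the free end of the lever, 65 mm from the pivot; axes as lever_pivot's. At the start the lever stands upright, and its flat side faces (10 mm apart, y) are free to grip from above, from 10 to 65 mm over the pivot.
- bolt_head (a point): On the bolt's axis, 17 mm below the pivot, at the underside of the steel head; turns with the bolt. Feel: turning in air takes a steady 0.3 N m of friction; from first touch 0.0032 N m more for each N that the foot presses, which grows by some 70 N per rad. Snug is about 0.7 rad past first touch, 0.15 N m above the torque in air. Read it while turning onward.
- bolt (a joint): Turn of the lever bolt in rad, growing clockwise seen from above, which screws it down 3.2 mm per rad, lever and all; it keeps its place when let go. Starts at 0 to 0.6. The foot meets the lid after 0.7 to 3.2 rad more of turning; how far the foot stands out of the bolt differs each time by up to 6 mm, so first touch must be felt.
- lever (a joint): Fold of the lever in rad: 0 upright (as at the start), 1.5 fully closed, nearly level above the bridge. It stays where it is left; it takes about 0.12 to 0.16 N m to move (2.5 to 3 N at 50 mm from the pivot).
- tube_rack: Bystander: blue tube rack with white-capped tubes, 70 x 110 x 82 mm, loose. Origin: centre of its underside. It, the bottle and the tip box stand left, right and beyond the stand, in any order, some 170 to 230 mm from its centre.
- reagent: Bystander: brown reagent bottle, 60 mm in diameter, 130 mm high, loose. Origin: centre of its underside.
- tip_box: Bystander: pipette tip box with clear lid, 82 x 112 x 67 mm, loose. Origin: centre of its underside.
Not all that is in view belongs to the job. What is shaped like the block but blue is not meant.

How it is judged:
By the outcome, as a careful person would: the job done as asked, in the order asked, and still so for the second after the job is handed in, with the robot touching nothing.
It also fails if it takes over 72 s, if anything falls off the work surface, if the arm or the gripper's body presses on something with over 40 N, if the wrist force passes 120 N, or if a joint passes its speed limit or range.

## Working session

There is one attempt and no reset: what is moved stays moved. The work goes in short steps, Python scripts to look and compute and a shell command to move; the robot and the scene stay as the last step left them, time stands still between calls to the robot, and variables do not carry over. Pictures are saved under pics/ and viewed, and the job is handed in when it is done.

```bash
mkdir -p pics; ls
python3 - <<'E'
from rig import env
import cv2, numpy as np
s=env.observe(); print({k:np.round(v,3).tolist() for k,v in s.items()}); print(env.grasp_offset)
for n in ("side","top"):
    im,d=env.get_image(n); cv2.imwrite(f"pics/{n}0.png",im[:,:,::-1]); np.save(f"{n}0.npy",d)
    m=env.camera_model(n); print(n,{k:np.round(v,4).tolist() for k,v in m.items()})
E
```

```text
pics
{'time_s': 0.0, 'q': [-75.534, 21.84, 74.385, -0.001, 83.858, -12.334], 'qvel': [-0.0, 0.087, -0.093, 0.068, 0.064, 0.016], 'joint_efforts': [0.001, -44.846, -23.127, -0.0, 0.005, -0.0], 'position': [0.248, -0.491, 0.231], 'tool_rot': [[-0.893, -0.0, 0.451], [-0.451, 0.001, -0.893], [-0.0, -1.0, -0.001]], 'ft_force': [-0.075, 0.411, 0.635], 'wrist_torque': [0.034, 0.036, -0.042], 'grip_width': 0.085}
0.0187
side {'camera_matrix': [[402.0397, 0.0, 279.2366], [0.0, 402.0397, 210.4817], [0.0, 0.0, 1.0]], 'dist_coeffs': [-0.1119, 0.0, 0.0, 0.0, 0.0], 'R': [[-0.6811, -0.7322, 0.0047], [-0.5381, 0.4962, -0.6813], [0.4965, -0.4666, -0.732]], 't': [0.4484, 0.279, 1.0823]}
top {'camera_matrix': [[431.4097, 0.0, 278.3951], [0.0, 431.4097, 205.9039], [0.0, 0.0, 1.0]], 'dist_coeffs': [-0.0597, 0.0, 0.0, 0.0, 0.0], 'R': [[0.0023, -1.0, -0.0063], [-0.9968, -0.0018, -0.0799], [0.0799, 0.0065, -0.9968]], 't': [0.1612, 0.5164, 1.1466]}
```

View pics/side0.png

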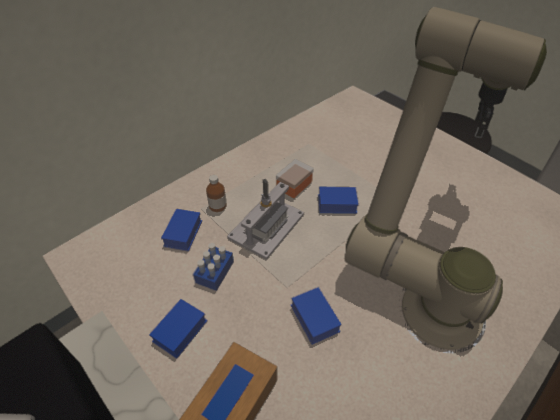

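View pics/top0.png

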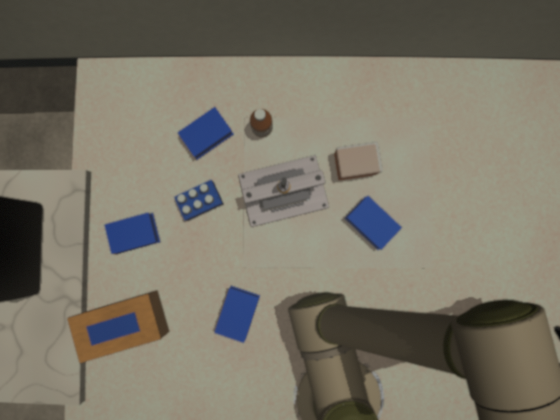

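```bash
cat > h.py <<'E'
from rig import env
import cv2, numpy as np
def cam(n):
    m=env.camera_model(n); return [np.array(m[k],float) for k in ("camera_matrix","dist_coeffs","R","t")]
def ray(n,uv):
    K,D,R,t=cam(n); p=cv2.undistortPoints(np.array(uv,float).reshape(-1,1,2),K,D).reshape(-1,2)
    d=np.c_[p,np.ones(len(p))]@R; return -R.T@t,d
def onz(n,uv,z):
    c,d=ray(n,uv); return c+d*((z-c[2])/d[:,2])[:,None]
def cloud(n,depth):
    v,u=np.mgrid[0:420,0:560]; c,d=ray(n,np.c_[u.ravel(),v.ravel()])
    return (c+d*depth.reshape(-1,1)).reshape(420,560,3)
def proj(n,X):
    K,D,R,t=cam(n); return cv2.projectPoints(np.array(X,float).reshape(-1,3),cv2.Rodrigues(R)[0],t,K,D)[0].reshape(-1,2)
def crop(n,im,c,h,f,name):
    u,v=c; x=im[v-h[1]:v+h[1],u-h[0]:u+h[0],::-1]; cv2.imwrite(name,cv2.resize(x,None,fx=f,fy=f,interpolation=cv2.INTER_CUBIC))
E
python3 - <<'E'
from h import *
im=cv2.imread("pics/top0.png")[:,:,::-1]; d=np.load("top0.npy"); crop("top",im,(283,190),(60,45),6,"pics/topc.png")
P=cloud("top",d)
ims=cv2.imread("pics/side0.png")[:,:,::-1]; crop("side",ims,(266,215),(50,45),6,"pics/sidec.png")
Q=cloud("side",np.load("side0.npy"))
for nm,p,c in (("top",P,(283,190)),("side",Q,(266,215))):
    w=p[c[1]-45:c[1]+45,c[0]-60:c[0]+60].reshape(-1,3)
    for lo,hi in ((.012,.02),(.1,.114),(.125,.15),(.16,.23)):
        m=(w[:,2]>lo)&(w[:,2]<hi); q=w[m]
        if len(q)>3:
            r=cv2.minAreaRect((q[:,:2]*1000).astype(np.float32)); print(nm,lo,hi,len(q),q.mean(0).round(4),r,q[:,2].max())
E
```

```text
top 0.012 0.02 2013 [0.5558 0.1477 0.0162] ((559.6239013671875, 152.7649688720703), (150.1663818359375, 329.52264404296875), 13.985105514526367) 0.01999322022449257
top 0.1 0.114 1070 [0.5597 0.149  0.1082] ((560.291748046875, 149.2313232421875), (36.716636657714844, 210.4422149658203), 14.34221076965332) 0.11386909945388357
top 0.125 0.15 74 [0.5573 0.1492 0.1339] ((558.8681640625, 149.22776794433594), (27.55401611328125, 24.696475982666016), 87.27525329589844) 0.14792181585365083
top 0.16 0.23 45 [0.5586 0.1496 0.1959] ((560.0023803710938, 149.47579956054688), (9.788657188415527, 17.686830520629883), 77.09529113769531) 0.2048139309648579
side 0.012 0.02 1125 [0.5349 0.164  0.016 ] ((557.6151123046875, 114.83180236816406), (375.6313171386719, 265.3589172363281), 66.90647888183594) 0.019987164187709627
side 0.1 0.114 640 [0.5664 0.1621 0.1076] ((648.5814819335938, 170.9423828125), (223.2257537841797, 210.92254638671875), 13.870527267456055) 0.11370514904929951
side 0.125 0.15 125 [0.6271 0.1749 0.1333] ((647.6026000976562, 181.24557495117188), (217.07896423339844, 28.396018981933594), 17.51544189453125) 0.14978692034406849
side 0.16 0.23 65 [0.5567 0.1511 0.1846] ((558.1784057617188, 148.67816162109375), (11.7056884765625, 18.79041290283203), 79.08184051513672) 0.20353393541745768
```

View pics/topc.png

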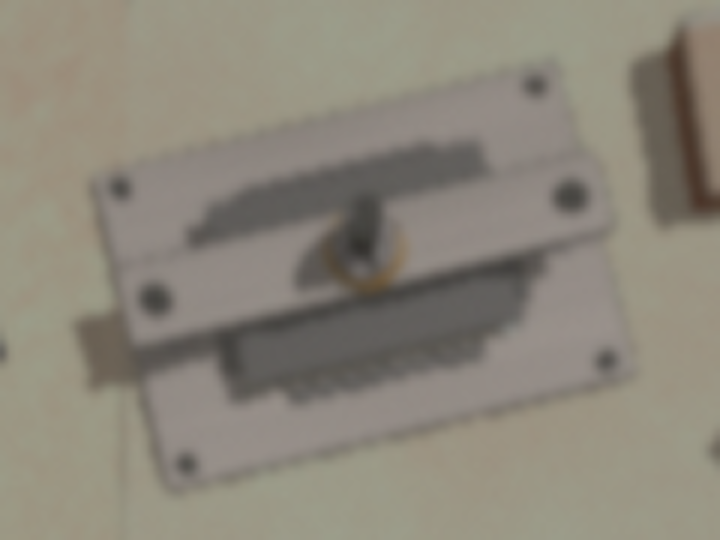

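View pics/sidec.png

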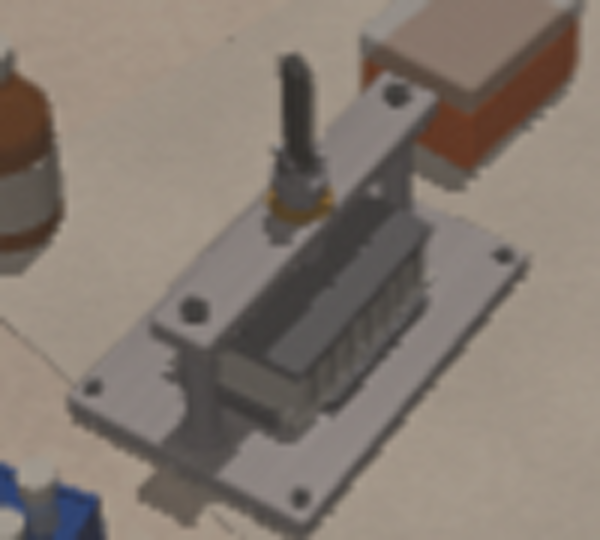

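Run:
```python
from h import *
for n,c in (("top",(283,190)),("side",(266,215))):
    P=cloud(n,np.load(n+"0.npy"))[c[1]-45:c[1]+45,c[0]-60:c[0]+60].reshape(-1,3)
    near=np.hypot(P[:,0]-.56,P[:,1]-.149)<.03
    print(n,np.histogram(P[near,2],np.arange(.1,.21,.005)))
    for lo,hi in ((.15,.21),(.16,.21),(.198,.21),(.2,.21)):
        q=P[near&(P[:,2]>lo)&(P[:,2]<hi)]
        w,v=np.linalg.eigh(np.cov(q[:,:2].T)); a=np.degrees(np.arctan2(v[1,1],v[0,1]))
        print(lo,len(q),q.mean(0).round(4),np.ptp(q[:,:2]@v,axis=0).round(4),a.round(1),cv2.minAreaRect((q[:,:2]*1000).astype(np.float32)))
```

```text
top (array([ 16, 145,  41,   0,   2,  30,  21,   3,  14,   6,   3,   1,   2,
         1,   2,   0,   2,   2,   2,   7,  27]), array([0.1  , 0.105, 0.11 , 0.115, 0.12 , 0.125, 0.13 , 0.135, 0.14 ,
       0.145, 0.15 , 0.155, 0.16 , 0.165, 0.17 , 0.175, 0.18 , 0.185,
       0.19 , 0.195, 0.2  , 0.205]))
0.15 49 [0.5583 0.1496 0.1924] [0.0103 0.0177] 163.4 ((560.0023803710938, 149.47579956054688), (9.788657188415527, 17.686830520629883), 77.09529113769531)
0.16 45 [0.5586 0.1496 0.1959] [0.01   0.0177] 165.0 ((560.0023803710938, 149.47579956054688), (9.788657188415527, 17.686830520629883), 77.09529113769531)
0.198 34 [0.5602 0.1495 0.2015] [0.0096 0.0175] 165.0 ((560.1385498046875, 149.517578125), (9.508822441101074, 17.485069274902344), 76.23343658447266)
0.2 27 [0.5595 0.1495 0.2021] [0.0098 0.0177] 158.9 ((560.1385498046875, 149.517578125), (9.508822441101074, 17.485069274902344), 76.23343658447266)
side (array([14, 77, 30,  0,  9, 25, 17,  9, 15, 10,  4,  9,  6,  6,  8,  6,  5,
        7,  7,  7, 13]), array([0.1  , 0.105, 0.11 , 0.115, 0.12 , 0.125, 0.13 , 0.135, 0.14 ,
       0.145, 0.15 , 0.155, 0.16 , 0.165, 0.17 , 0.175, 0.18 , 0.185,
       0.19 , 0.195, 0.2  , 0.205]))
0.15 78 [0.5566 0.1511 0.1799] [0.0125 0.019 ] 179.6 ((558.0013427734375, 148.69326782226562), (12.497154235839844, 18.373945236206055), 72.76376342773438)
0.16 65 [0.5567 0.1511 0.1846] [0.012 0.019] 177.6 ((558.1784057617188, 148.67816162109375), (11.7056884765625, 18.79041290283203), 79.08184051513672)
0.198 16 [0.5588 0.1494 0.2011] [0.008  0.0154] 164.7 ((559.408935546875, 148.77740478515625), (7.97920036315918, 15.378056526184082), 74.01998138427734)
0.2 13 [0.5596 0.149  0.2017] [0.0079 0.0154] 164.6 ((559.499755859375, 148.62672424316406), (7.843954563140869, 15.32406997680664), 76.39186096191406)
```

```bash
python3 -m pendant '[[[0,0,1],0,1],[[0,0.3,1],0.5,1],[[0,0.7,0.5],1,1],[[0.2,1,0],1,1],[[0.4,1,0],1,1],[[0.6,1,0],1,1],[[0.6,1,0],1,1],[[0.6,1,0],1,1],[[0.6,1,0],1,1],[[0.6,1,0],1,1],[[0.6,1,0],1,1],[[0.6,1,0],1,1]]' 80
```

```text
time_s: 1.1
position: [0.3924, -0.1892, 0.3062]
tool_rot: [[-0.182, -0.0, 0.983], [-0.983, 0.0, -0.182], [-0.0, -1.0, -0.0]]
ft_force: [0.1, -0.5, 0.8]
grip_width: 0.0854
```

```bash
python3 -m pendant '[[[0.47,0.94,0],1,1],[[0.47,0.94,0],1,1],[[0.47,0.94,0],1,1],[[0.47,0.94,0],1,1],[[0.47,0.94,0],1,1],[[0.47,0.94,0],1,1],[[0.47,0.94,0],1,1],[[0.47,0.94,0],1,1],[[0.47,0.94,0],1,1],[[0.47,0.94,0],1,1],[[0.47,0.94,0],1,1],[[0.42,0.94,0],1,1]]' 80
python3 -m pendant '[[[0,0,0],1,1],[[0,0,0],1,1],[[0,0,0],1,1],[[0,0,0],1,1],[[0,0,0],1,1],[[0,0,0],0.3,1],[[0,0,0],0,1],[[0,0,0],0,1]]'
python3 - <<'E'
from rig import env
import numpy as np
s=env.observe(); print({k:np.round(v,4).tolist() for k,v in s.items()}); r=s['tool_rot']; print(np.degrees(np.arctan2(r[1][2],r[0][2])))
E
```

```text
time_s: 2.1
position: [0.5601, 0.1491, 0.3058]
tool_rot: [[0.761, -0.001, 0.649], [-0.649, -0.0, 0.761], [-0.001, -1.0, -0.001]]
ft_force: [0.8, -0.0, -0.3]
grip_width: 0.0855
time_s: 2.77
position: [0.5596, 0.1475, 0.306]
tool_rot: [[0.969, -0.001, 0.246], [-0.246, -0.0, 0.969], [-0.001, -1.0, -0.0]]
ft_force: [0.2, 0.1, -0.8]
grip_width: 0.0852
{'time_s': 2.7667, 'q': [3.0529, 22.6242, 60.8338, -0.0023, 96.5811, -72.6855], 'qvel': [-0.0169, -0.0363, -0.1095, 0.001, -0.0208, 0.2855], 'joint_efforts': [0.0153, -47.1394, -24.6823, 0.0001, 0.0026, -0.1125], 'position': [0.5596, 0.1475, 0.306], 'tool_rot': [[0.9692, -0.0007, 0.2464], [-0.2464, -0.0001, 0.9692], [-0.0006, -1.0, -0.0002]], 'ft_force': [0.2056, 0.1167, -0.7829], 'wrist_torque': [-0.0255, 0.0015, -0.0104], 'grip_width': 0.0852}
75.73808618557014
```

```bash
python3 -m pendant '[[[0,0.06,-0.6],0,1],[[0,0,-0.8],0,1],[[0,0,-0.8],0,1],[[0,0,-0.8],0,1],[[0,0,-0.8],0,1],[[0,0,-0.7],0,1],[[0,0,-0.4],0,1],[[0,0,-0.23],0,1],[[0,0,0],0,1],[[0,0,0],0,1]]' 80
python3 - <<'E'
from h import *
s=env.observe(); print(s['position'],s['ft_force'],s['wrist_torque'])
for n,c in (("side",(266,205)),("top",(283,190))):
    im,d=env.get_image(n); crop(n,im,c,(60,45),6,f"pics/{n}1.png")
E
```

```text
time_s: 3.6
position: [0.56, 0.1493, 0.1529]
tool_rot: [[0.969, 0.001, 0.246], [-0.246, 0.0, 0.969], [0.0, -1.0, 0.0]]
ft_force: [-0.1, -0.4, 0.7]
grip_width: 0.085
[0.55996672 0.1493089  0.1528706 ] [-0.10187569 -0.38859351  0.6795432 ] [-0.03205708  0.00296127 -0.02052381]
```

View pics/side1.png

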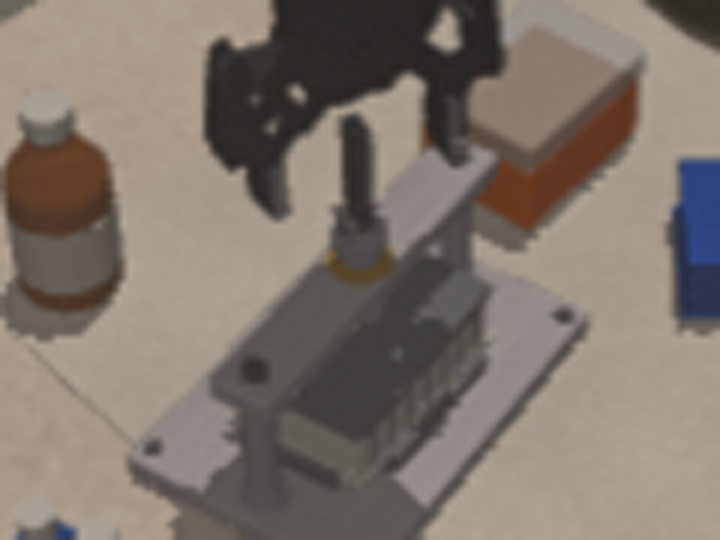

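View pics/top1.png

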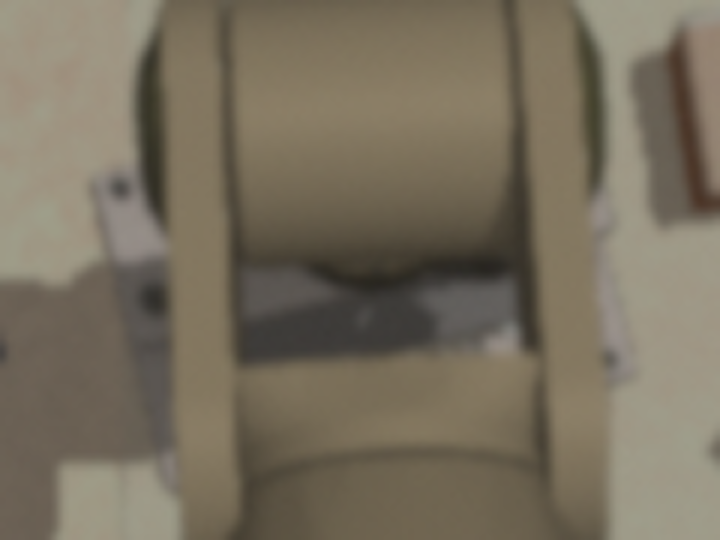

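The side crop shows the lever (crop pixel 355,165) centred between the open jaws (270,200 and 455,150); the top view is hidden by the arm. Closing.

```bash
python3 -m pendant '[[[0,0,0],0,0],[[0,0,0],0,0],[[0,0,0],0,0],[[0,0,0],0,0],[[0,0,0],0,0],[[0,0,0],0,0],[[0,0,0],0,0],[[0,0,0],0,0],[[0,0,0],0,0],[[0,0,0],0,0]]' 80
python3 -c "
from rig import env
s=env.observe();print(s['wrist_torque'],s['q'][5],s['ft_force'])"
```

```text
time_s: 4.53
position: [0.5598, 0.1496, 0.1525]
tool_rot: [[0.97, 0.0, 0.245], [-0.245, 0.001, 0.97], [0.0, -1.0, 0.001]]
ft_force: [0.7, 2.6, 0.6]
grip_width: 0.0088
[ 0.55058392 -0.07082447  0.12512134] -72.5714022214511 [0.65506733 2.59086984 0.63071357]
```

```bash
cat > r.py <<'E'
from rig import env
import numpy as np
s=env.observe(); r=s['tool_rot']; print("psi %.2f q6 %.2f tz %.3f j6 %.3f"%(np.degrees(np.arctan2(r[1][2],r[0][2])),s['q'][5],s['wrist_torque'][2],s['joint_efforts'][5]),np.round(s['wrist_torque'],3),np.round(s['ft_force'],1),s['qvel'][5].round(1),np.round(s['position'],4))
E
python3 -m pendant '[[[0,0,-0.005],-0.5,0],[[0,0,-0.005],-0.5,0],[[0,0,-0.005],-0.5,0]]' >/dev/null; python3 r.py
python3 -m pendant '[[[0,0,-0.005],-0.5,0],[[0,0,-0.005],-0.5,0],[[0,0,-0.005],-0.5,0]]' >/dev/null; python3 r.py
python3 -m pendant '[[[0,0,-0.005],-0.5,0],[[0,0,-0.005],-0.5,0],[[0,0,-0.005],-0.5,0]]' >/dev/null; python3 r.py
python3 -m pendant '[[[0,0,-0.005],-0.5,0],[[0,0,-0.005],-0.5,0],[[0,0,-0.005],-0.5,0]]' >/dev/null; python3 r.py
```

```text
psi 68.21 q6 -64.96 tz 0.306 j6 -0.403 [ 0.599 -0.089  0.306] [0.8 3.4 0.8] 29.7 [0.5598 0.1496 0.1522]
psi 60.71 q6 -57.47 tz 0.316 j6 -0.404 [ 0.641 -0.161  0.316] [0.3 4.5 1.7] 29.8 [0.5598 0.1497 0.1517]
psi 53.21 q6 -49.97 tz 0.335 j6 -0.404 [ 0.692 -0.078  0.335] [1.2 3.9 1.1] 29.8 [0.5599 0.1497 0.1513]
psi 45.71 q6 -42.47 tz 0.296 j6 -0.405 [ 0.761 -0.161  0.296] [0.9 4.5 1.6] 29.8 [0.5599 0.1498 0.1509]
```

```bash
python3 -m pendant '[[[0,0,-0.005],-0.5,0],[[0,0,-0.005],-0.5,0],[[0,0,-0.005],-0.5,0]]' >/dev/null; python3 r.py
python3 -m pendant '[[[0,0,-0.005],-0.5,0],[[0,0,-0.005],-0.5,0],[[0,0,-0.005],-0.5,0]]' >/dev/null; python3 r.py
python3 -m pendant '[[[0,0,-0.005],-0.5,0],[[0,0,-0.005],-0.5,0],[[0,0,-0.005],-0.5,0]]' >/dev/null; python3 r.py
python3 -m pendant '[[[0,0,-0.005],-0.5,0],[[0,0,-0.005],-0.5,0],[[0,0,-0.005],-0.5,0]]' >/dev/null; python3 r.py
```

```text
psi 38.21 q6 -34.97 tz 0.247 j6 -0.405 [ 0.726 -0.114  0.247] [1.1 5.2 2.3] 29.8 [0.56   0.1498 0.1505]
psi 30.72 q6 -27.47 tz 0.303 j6 -0.405 [ 0.782 -0.21   0.303] [1.5 5.5 1.5] 29.8 [0.56   0.1499 0.15  ]
psi 23.22 q6 -19.97 tz 0.285 j6 -0.406 [ 0.753 -0.203  0.285] [1.4 5.5 2. ] 29.7 [0.5601 0.1499 0.1496]
psi 15.72 q6 -12.47 tz 0.312 j6 -0.406 [ 0.846 -0.201  0.312] [1.3 5.1 2.6] 29.8 [0.5601 0.1499 0.1492]
```

```bash
python3 -m pendant '[[[0,0,-0.0045],-0.5,0],[[0,0,-0.0045],-0.5,0],[[0,0,-0.0045],-0.5,0]]' >/dev/null; python3 r.py
python3 -m pendant '[[[0,0,-0.0045],-0.5,0],[[0,0,-0.0045],-0.5,0],[[0,0,-0.0045],-0.5,0]]' >/dev/null; python3 r.py
python3 -m pendant '[[[0,0,-0.0045],-0.5,0],[[0,0,-0.0045],-0.5,0],[[0,0,-0.0045],-0.5,0]]' >/dev/null; python3 r.py
python3 -m pendant '[[[0,0,-0.0045],-0.5,0],[[0,0,-0.0045],-0.5,0],[[0,0,-0.0045],-0.5,0]]' >/dev/null; python3 r.py
```

```text
psi 8.21 q6 -4.96 tz 0.341 j6 -0.405 [ 0.85  -0.234  0.341] [1.8 5.7 2.3] 29.8 [0.5602 0.1499 0.1488]
psi 0.72 q6 2.53 tz 0.264 j6 -0.404 [ 0.838 -0.322  0.264] [2.3 5.5 1.7] 29.8 [0.5602 0.1499 0.1484]
psi -6.79 q6 10.04 tz 0.303 j6 -0.404 [ 0.881 -0.398  0.303] [3.3 5.  1.3] 29.8 [0.5603 0.1499 0.148 ]
psi -14.29 q6 17.54 tz 0.338 j6 -0.404 [ 0.885 -0.407  0.338] [2.3 4.2 1.1] 29.8 [0.5604 0.1499 0.1476]
```

```bash
python3 -m pendant '[[[0,0,-0.0047],-0.5,0],[[0,0,-0.0047],-0.5,0],[[0,0,-0.0047],-0.5,0]]' >/dev/null; python3 r.py
python3 -m pendant '[[[0,0,-0.0047],-0.5,0],[[0,0,-0.0047],-0.5,0],[[0,0,-0.0047],-0.5,0]]' >/dev/null; python3 r.py
python3 -m pendant '[[[0,0,-0.0047],-0.5,0],[[0,0,-0.0047],-0.5,0],[[0,0,-0.0047],-0.5,0]]' >/dev/null; python3 r.py
python3 -m pendant '[[[0,0,-0.0047],-0.5,0],[[0,0,-0.0047],-0.5,0],[[0,0,-0.0047],-0.5,0]]' >/dev/null; python3 r.py
```

```text
psi -21.79 q6 25.04 tz 0.324 j6 -0.404 [ 0.899 -0.44   0.324] [3.7 5.5 1.7] 29.7 [0.5604 0.1499 0.1471]
psi -29.29 q6 32.53 tz 0.310 j6 -0.403 [ 0.898 -0.509  0.31 ] [3.8 4.4 2.2] 29.7 [0.5605 0.1499 0.1467]
psi -36.79 q6 40.03 tz 0.278 j6 -0.404 [ 0.858 -0.522  0.278] [3.2 4.9 1.5] 29.8 [0.5605 0.1499 0.1463]
psi -44.29 q6 47.53 tz 0.327 j6 -0.393 [ 0.861 -0.591  0.327] [4.1 4.  1.3] 29.7 [0.5606 0.1498 0.1459]
```

```bash
python3 -m pendant '[[[0,0,-0.0047],-0.5,0],[[0,0,-0.0047],-0.5,0],[[0,0,-0.0047],-0.5,0]]' >/dev/null; python3 r.py
python3 -m pendant '[[[0,0,-0.0047],-0.5,0],[[0,0,-0.0047],-0.5,0],[[0,0,-0.0047],-0.5,0]]' >/dev/null; python3 r.py
```

```text
psi -51.79 q6 55.03 tz 0.337 j6 -0.369 [ 0.787 -0.613  0.337] [4.4 3.8 0.4] 29.8 [0.5607 0.1498 0.1455]
psi -59.29 q6 62.53 tz 0.407 j6 -0.339 [ 0.825 -0.558  0.407] [4.1 2.7 2.6] 29.7 [0.5607 0.1497 0.1451]
```

```bash
python3 -m pendant '[[[0,0,-0.0047],-0.5,0],[[0,0,-0.0047],-0.5,0],[[0,0,-0.0047],-0.5,0]]' >/dev/null; python3 r.py
python3 -m pendant '[[[0,0,-0.0047],-0.5,0],[[0,0,-0.0047],-0.5,0]]' >/dev/null; python3 r.py
python3 -m pendant '[[[0,0,-0.0047],-0.5,0],[[0,0,-0.0047],-0.5,0]]' >/dev/null; python3 r.py
```

```text
psi -66.78 q6 70.02 tz 0.387 j6 -0.305 [ 0.702 -0.719  0.387] [3.5 3.8 2.2] 29.6 [0.5607 0.1497 0.1448]
psi -71.79 q6 75.02 tz 0.425 j6 -0.281 [ 0.646 -0.617  0.425] [4.  3.4 1.7] 29.7 [0.5608 0.1496 0.1445]
psi -76.78 q6 80.02 tz 0.432 j6 -0.255 [ 0.604 -0.567  0.432] [4.3 3.8 2.2] 29.8 [0.5608 0.1496 0.1443]
```

```bash
python3 -m pendant '[[[0,0,-0.004],-0.4,0]]' >/dev/null; python3 r.py
python3 -m pendant '[[[0,0,0],0,0]]' >/dev/null; python3 r.py
python3 -m pendant '[[[0,0,0],0,1],[[0,0,0],0,1],[[0,0,0],0,1],[[0,0,0],0,1],[[0,0,0],0,1],[[0,0,0],0,1],[[0,0,0],0,1]]'; python3 r.py
```

```text
psi -78.78 q6 82.02 tz 0.435 j6 0.017 [ 0.57  -0.584  0.435] [4.1 3.6 1.7] 23.1 [0.5608 0.1496 0.1441]
psi -78.78 q6 82.02 tz 0.242 j6 0.695 [ 0.648 -0.652  0.242] [4.  3.4 1.2] -2.6 [0.5608 0.1496 0.1441]
time_s: 10.37
position: [0.5597, 0.1493, 0.1435]
tool_rot: [[-0.981, -0.0, 0.196], [-0.196, -0.0, -0.981], [0.0, -1.0, 0.0]]
ft_force: [0.3, -0.2, 0.3]
grip_width: 0.0853
psi -78.70 q6 81.93 tz 0.008 j6 -0.000 [-0.015  0.045  0.008] [ 0.3 -0.2  0.3] 0.1 [0.5597 0.1493 0.1435]
```

```bash
python3 -m pendant '[[[0,0,0.6],0,1],[[0,0,1],0,1],[[0,0,0.8],0,1],[[0.3,0.06,0],0,0],[[0.4,0.08,0],0,0],[[0.25,0.05,0],0,0],[[0,0,0],0,0],[[0,0,0],0,0],[[0,0,0],0,0],[[0,0,0],0,0],[[0,0,0],0,0],[[0,0,0],0,0]]'
python3 - <<'E'
from h import *
im,d=env.get_image("side"); crop("side",im,(266,205),(60,45),6,"pics/side2.png")
P=cloud("side",d); q=P[160:250,206:326].reshape(-1,3)
q=q[(np.hypot(q[:,0]-.56,q[:,1]-.149)<.016)&(q[:,2]>.14)]; print(q.mean(0),q[:,2].max(),np.sort(q[:,2])[-8:])
print(proj("side",[[.5605,.1495,.194],[.5605,.1495,.129]]))
E
python3 r.py
```

```text
time_s: 11.37
position: [0.588, 0.155, 0.2157]
tool_rot: [[-0.981, -0.0, 0.196], [-0.196, -0.0, -0.981], [0.0, -1.0, 0.0]]
ft_force: [0.9, 0.3, 0.1]
grip_width: 0.0003
[0.55774302 0.15063041 0.17523454] 0.2681170836686956 [0.1937438  0.19389225 0.19610871 0.24387616 0.25395445 0.25850339
 0.26216775 0.26811708]
[[264.56430843 182.28344425]
 [265.03907121 198.26997885]]
psi -78.70 q6 82.32 tz 0.018 j6 -0.000 [0.039 0.029 0.018] [ 0.5 -0.6  0.5] 0.1 [0.588  0.155  0.2157]
```

View pics/side2.png

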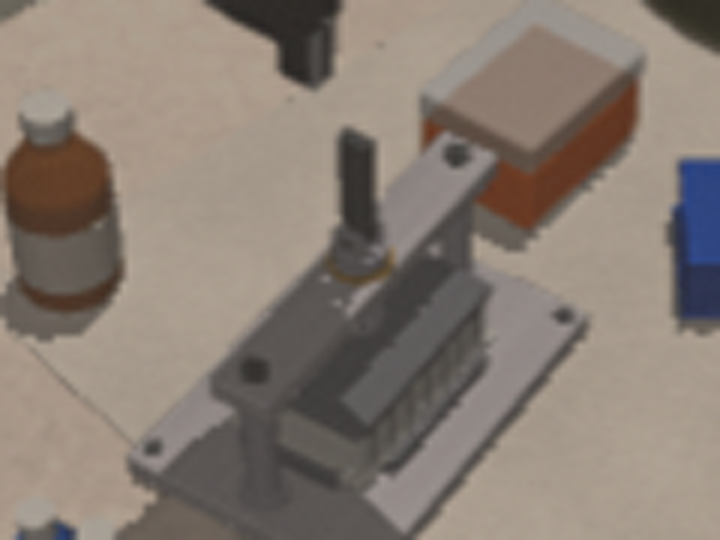

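```bash
python3 -m pendant '[[[0,0,-0.6],0,0],[[0,0,-0.56],0,0],[[0,0,-0.2],0,0],[[0,0,0],0,0],[[-0.1,-0.02,0],0,0],[[-0.1,-0.02,0],0,0]]' >/dev/null; python3 r.py
python3 -m pendant '[[[-0.08,-0.016,0],0,0]]' >/dev/null; python3 r.py
python3 -m pendant '[[[-0.05,-0.01,0],0,0]]' >/dev/null; python3 r.py
python3 -m pendant '[[[-0.03,-0.006,0],0,0]]' >/dev/null; python3 r.py
python3 -m pendant '[[[-0.03,-0.006,0],0,0]]' >/dev/null; python3 r.py
```

```text
psi -78.69 q6 82.24 tz -0.022 j6 0.014 [ 0.027  0.043 -0.022] [-0.1 -0.5  0.4] -0.5 [0.5824 0.1538 0.1758]
psi -78.69 q6 82.21 tz 0.033 j6 0.010 [ 0.053 -0.32   0.033] [ 1.9 -0.1  0.9] -0.5 [0.5798 0.1533 0.1758]
psi -78.70 q6 82.19 tz -0.008 j6 0.007 [ 0.074 -0.481 -0.008] [3.4 0.3 2.2] -0.2 [0.5787 0.1531 0.1759]
psi -78.70 q6 82.18 tz 0.012 j6 0.004 [ 0.111 -0.433  0.012] [3.1 0.8 2.8] -0.2 [0.578  0.1529 0.1759]
psi -78.70 q6 82.16 tz 0.043 j6 0.007 [ 0.069 -0.453  0.043] [1.8 0.6 2.1] 0.0 [0.5771 0.1527 0.1757]
```

```bash
python3 -m pendant '[[[-0.1,-0.02,0],0,0],[[-0.1,-0.02,0],0,0],[[-0.1,-0.02,0],0,0]]' >/dev/null; python3 r.py
python3 -m pendant '[[[-0.13,-0.026,-0.02],0,0],[[-0.13,-0.026,-0.03],0,0],[[-0.13,-0.026,-0.04],0,0]]' >/dev/null; python3 r.py
python3 - <<'E'
from h import *
im,d=env.get_image("side"); crop("side",im,(266,205),(60,45),6,"pics/side3.png")
E
```

```text
psi -78.70 q6 82.04 tz 0.032 j6 0.021 [-0.015 -0.469  0.032] [3.5 0.  2.8] -0.5 [0.5674 0.1507 0.175 ]
psi -78.70 q6 81.87 tz 0.035 j6 0.029 [-0.128 -0.337  0.035] [ 1.8 -1.3  4.2] -0.7 [0.5552 0.1483 0.1721]
```

View pics/side3.png

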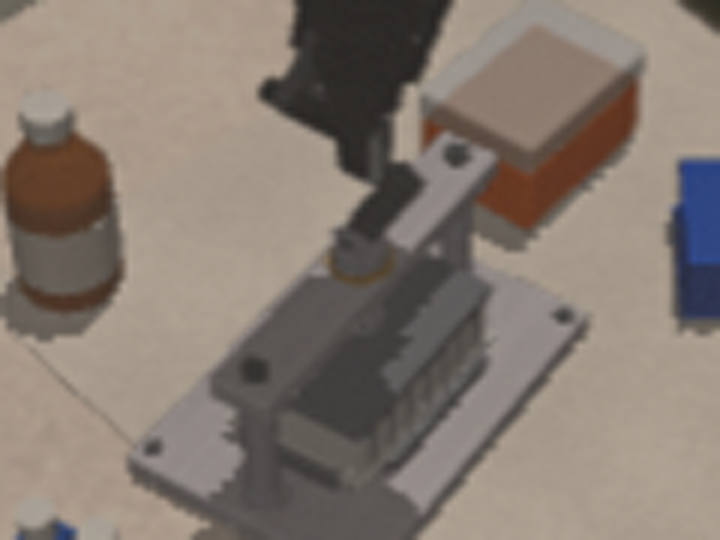

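```bash
python3 -m pendant '[[[-0.115,-0.023,-0.04],0,0],[[-0.115,-0.023,-0.04],0,0],[[-0.115,-0.023,-0.04],0,0]]' >/dev/null; python3 r.py
python3 -m pendant '[[[-0.1,-0.02,-0.09],0,0],[[-0.1,-0.02,-0.09],0,0],[[-0.1,-0.02,-0.1],0,0]]' >/dev/null; python3 r.py
python3 -m pendant '[[[-0.075,-0.015,-0.11],0,0],[[-0.075,-0.015,-0.115],0,0],[[-0.075,-0.015,-0.12],0,0]]' >/dev/null; python3 r.py
python3 -m pendant '[[[-0.05,-0.01,-0.1],0,0],[[-0.03,-0.006,-0.08],0,0]]' >/dev/null; python3 r.py
```

```text
psi -78.70 q6 81.71 tz 0.025 j6 0.024 [-0.01  -0.495  0.025] [ 3.7 -0.1  0.3] -0.7 [0.5451 0.1464 0.1679]
psi -78.69 q6 81.57 tz 0.005 j6 0.022 [-0.165  0.062  0.005] [-0.7 -0.2  4.4] -0.6 [0.5358 0.1446 0.1599]
psi -78.69 q6 81.47 tz -0.034 j6 0.015 [-0.216  0.22  -0.034] [-1.  -1.8  4.5] -0.3 [0.5291 0.1433 0.1493]
psi -78.69 q6 81.43 tz -0.012 j6 0.007 [-0.244  0.34  -0.012] [-2.1 -1.5  3.8] -0.1 [0.5267 0.1428 0.1437]
```

Near the closed position; press down in small steps until the stop is felt.

```bash
python3 -m pendant '[[[0,0,-0.05],0,0]]' >/dev/null; python3 r.py
python3 -m pendant '[[[0,0,-0.04],0,0]]' >/dev/null; python3 r.py
python3 -m pendant '[[[0,0,-0.03],0,0]]' >/dev/null; python3 r.py
python3 -m pendant '[[[0,0,-0.02],0,0]]' >/dev/null; python3 r.py
```

```text
psi -78.70 q6 81.43 tz 0.040 j6 -0.003 [-0.15   0.473  0.04 ] [-3.1 -0.8  2.1] -0.0 [0.5267 0.1428 0.1422]
psi -78.70 q6 81.43 tz 0.052 j6 -0.001 [-0.147  0.486  0.052] [-2.4 -1.2  5.1] -0.0 [0.527  0.1429 0.1412]
psi -78.70 q6 81.43 tz 0.017 j6 -0.001 [-0.083  0.492  0.017] [-1.9 -0.3  3.6] 0.0 [0.5271 0.1429 0.1404]
psi -78.69 q6 81.43 tz 0.005 j6 -0.001 [-0.156  0.479  0.005] [-2.2 -1.3  3.4] -0.0 [0.5272 0.1429 0.1399]
```

```bash
python3 -m pendant '[[[0,0,-0.03],0,0]]' >/dev/null; python3 r.py
python3 -m pendant '[[[0,0,-0.03],0,0]]' >/dev/null; python3 r.py
python3 -m pendant '[[[0,0,-0.02],0,0]]' >/dev/null; python3 r.py
python3 -m pendant '[[[0,0,-0.02],0,0]]' >/dev/null; python3 r.py
```

```text
psi -78.69 q6 81.43 tz -0.042 j6 -0.005 [-0.232  1.142 -0.042] [-5.9 -1.1 13.2] -0.0 [0.5273 0.1429 0.1395]
psi -78.69 q6 81.43 tz -0.016 j6 -0.006 [-0.276  1.449 -0.016] [-7.6 -0.7 19.7] 0.0 [0.5273 0.1429 0.1394]
psi -78.68 q6 81.43 tz -0.031 j6 -0.007 [-0.311  1.617 -0.031] [-9.3 -1.3 21.9] -0.1 [0.5273 0.1429 0.1393]
psi -78.68 q6 81.43 tz -0.015 j6 -0.008 [-0.347  1.879 -0.015] [-9.9 -1.7 25.9] -0.1 [0.5274 0.1429 0.1392]
```

```bash
python3 -m pendant '[[[0,0,0.2],0,0],[[0,0,0.6],0,0],[[0,0,1],0,0],[[0,0,1],0,0],[[0,0,1],0,0],[[-0.5,-1,0.5],0,0],[[-0.5,-1,0],0,0],[[-0.5,-1,0],0,0],[[-0.5,-1,0],0,0],[[-0.5,-1,0],0,0],[[-0.5,-1,0],0,0],[[0,0,0],0,0]]'
python3 - <<'E'
from h import *
for n,c in (("side",(266,205)),("top",(283,190))):
    im,d=env.get_image(n); cv2.imwrite(f"pics/{n}4f.png",im[:,:,::-1]); crop(n,im,c,(60,45),6,f"pics/{n}4.png")
    P=cloud(n,d).reshape(-1,3); r=P[:,:2]-[.5605,.1496]; u=np.array([-.981,-.196]); a=r@u; b=r@[.196,-.981]
    for lo,hi in ((15,28),(28,40),(40,52),(52,64)):
        m=(abs(b)<.004)&(a>lo/1e3)&(a<hi/1e3)&(P[:,2]>.115)&(P[:,2]<.2); print(n,lo,m.sum(),np.median(P[m,2]) if m.any() else None)
E
python3 r.py
```

```text
time_s: 15.38
position: [0.436, -0.0408, 0.2661]
tool_rot: [[-0.981, 0.0, 0.192], [-0.192, -0.001, -0.981], [0.0, -1.0, 0.001]]
ft_force: [0.0, -0.4, 0.1]
grip_width: 0.0001
side 15 21 0.13378974922099474
side 28 21 0.13523925327341269
side 40 18 0.13654666251441877
side 52 19 0.13594294972933096
top 15 18 0.138698046487431
top 28 16 0.13897665423733951
top 40 15 0.1402948372129651
top 52 18 0.1407737912348388
psi -78.84 q6 58.34 tz -0.015 j6 -0.149 [ 0.027  0.04  -0.015] [-0.   0.4 -0.1] 0.5 [ 0.4374 -0.0379  0.2662]
```

View pics/side4.png

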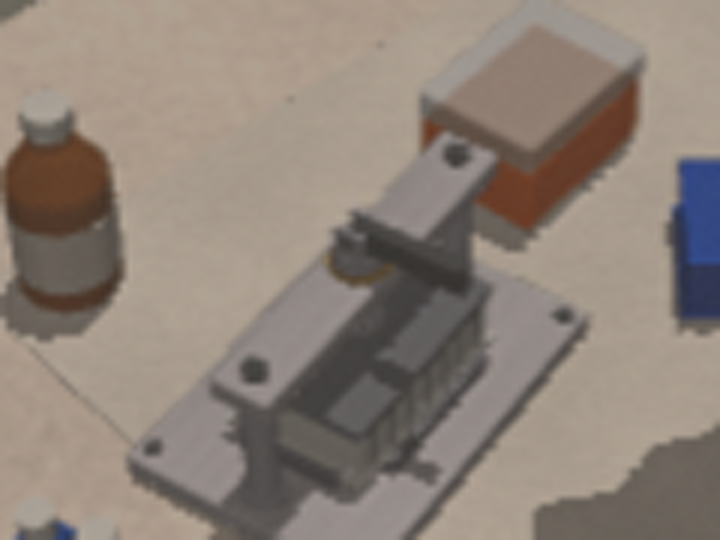

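View pics/top4f.png

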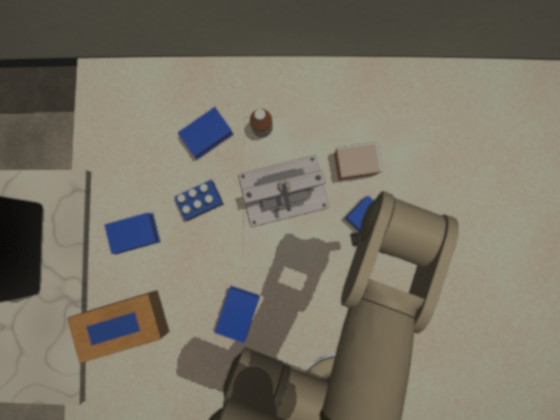

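The side crop shows the lever nearly level, from (355,215) to (470,280), at a slope of about 4°, which matches 1.5 rad. In the top view the bystanders are where they were: bottle (261,121), rack (198,200), tip box (357,161). The arm is clear of everything, so I'm handing in.

```bash
python3 -c "
from rig import env
print(env.close_job(), env.observe()['time_s'])"
```

```text
the job is handed in; nothing more can be done
the job is handed in; nothing more can be done
```

The block is clamped and the lever is folded flat. I handed the job in at about 15.5 s; no verdict was reported.

- **Screwing down:** I gripped the upright lever and turned it 154.5° clockwise, following the screw down. First touch came about 118° in. I stopped about 37° (0.64 rad) past it, at 0.13–0.15 N·m above the torque in air. That is about 42–50 N on the lid before the fold.
- **Small disagreement:** The joint torque rose somewhat faster than the given stiffness predicts, and the wrist torque reading was slightly lower. All the estimates lie inside the 28–70 N window.
- **Folding:** I let go, then folded the lever with closed fingers at about 3–5 N. The stop was felt clearly, up to 26 N, and I retracted.
- **Last checks:** Depth on the lever shows about 4° from level, which matches fully closed. The block looks seated in its nest, and the bottle, rack and tip box show no shift in the pictures. The wrist force read about zero with the robot clear. I could not measure the final foot force, which should be about 55–63 N with the cam's 13 N added.

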